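# Plug the relay into the tester's drawer and shut it

## Robot

A 6-joint arm with a two-finger parallel gripper is mounted at the origin on the work surface. World frame = base frame: x ahead of the robot, y to its left, z up, the work surface at z = 0. Lengths are in mm, angles in degrees, forces in N, time in s.
With the tool pointing down it reaches from about 300 to 850 mm from the base axis. Payload 4.2 kg.
Tool frame: the origin (TCP) lies midway between the tips of the shut fingers; the grasp point (between the pads) lies 19 mm behind it; z points along the fingers, y is the line along which they close (so a half turn about z gives the same grasp; the last joint's range is limited). The gripper opens to 91 mm and grips with 3 to 60 N. Pads are 32 mm wide; open, the fingers measure 118 mm over their backs; the gripper's body (76 mm by 178 mm) begins 60 mm behind the grasp point.
Start: joints at [65.489, 18.312, 89.639, -0, 72.044, -1.146], TCP at [228.044, 527.863, 213.976] pointing down, gripper open.
Joint ranges: [-177.97, 177.97], [-48.28, 115.42], [12.27, 149.76], [-77.06, 257.06], [2.81, 150.46], [-146.56, 146.56]. Speed limits (degrees/s): [147.25, 147.25, 180, 180, 180, 180].

## Interface

Orientations are given as [roll, pitch, yaw] about the fixed x, y, z axes, in that order (R = Rz(yaw) Ry(pitch) Rx(roll)).
In Python, from workcell import env gives the robot as it stands.
- The arm moves only by the tool send_rows, never from a script. Its argument "steps" is a list that holds one entry, the list of rows, each a list of 5 numbers: the shift along the tool's x, y, z scaled (see below), then the turn about the tool's z scaled (see below), then the opening, from 0 (shut) to 1 (fully open). In form: [[[dx, dy, dz, yaw, fingers], ...]]. A call has 1 to 5 rows; each row shifts and turns the commanded pose from where the row before left it, along the tool's axes as they then stand; what a row does not reach is not made up. The controller multiplies each number of a shift by 0.04 m and each number of a turn by 0.12 rad. A row lasts 1/12 s, in which the tool goes at most 41.7 mm and 7.16 degrees, less where a joint would pass 70% of its speed; a pose out of reach is approached as far as the arm can. A call with a number of a shift or a turn outside -1 to 1 is refused whole. A call with a gripper value outside its range is refused whole. The fingers move at their own pace and stop on an object; "squeeze" is the grip in N (left out, the last holds). Time passes only in rows, so rows that do not move let the fingers close. It gives the time, the measured TCP pose, the force, the opening and the grip force at its end, in the units of the state.
- env.state(): the state, without advancing time (a new reading comes with each control period).
- env.grab_frame(name): name is "scene" or "top" or "wrist"; returns a dict with "pixels" (480x640x3 uint8, red, green, blue), "depth" (480x640 float32, mm along the optical axis (not along the pixel's ray), 0 where there is no reading), "intrinsics" (3x3 intrinsics, pixels), "dist" ([k1, k2, p1, p2, k3] as OpenCV has them; the pictures are not rectified), "cam_to_world" (4x4, takes a point from camera to world coordinates). Camera axes: x right, y down, z forward; pixel columns grow to the right and rows downward; lengths in mm; the calibration is good to about 2 mm. A picture is of the moment at which its call begins.
- env.job_done(): hands the job in; it is judged then, once.
The state is a dict: "time_s": time; "qpos": joint angles; "qvel": joint speeds; "effort": joint torques, N m; "ee_pos": TCP position; "ee_rot": TCP orientation; "force": force on the tool from outside, world axes, zero at the start; "torque": the same for the moment, N m; "gripper_width": finger opening in mm; "gripper_force": force on a finger pad.
Only numpy, scipy, OpenCV 4.12 (cv2) and the standard library are available. Lean on these libraries where they do the work, as an engineer would, in place of code of your own. Each camera call takes 0.05 s, during which the arm holds its last target. There are 200 camera calls.

## Task

Plug the square-cornered relay into the rectangular socket in the tester's open drawer, pressing it down fully home until its shoulder sits on the socket; then push the drawer shut until it snaps home at its detent. Leave the round flasher can, the bearing and the rectifier plate where they lie.

Things in the scene. Friction and masses are not known exactly. Their poses are not given: they have to be found in the camera images.
- case: Grey sheet-metal bench tester, fixed to the bench, 220 (x) by 200 (y) by 100 mm high; origin at the centre of its underside. Its front faces its own -x, at x = -110 mm, and a low drawer slides out of it along its -x. The drawer opening under the case's lid is 88 mm high: a relay that is not pressed home is too tall to pass in.
- drawer (a joint): The drawer's opening, m: 0 is fully home, starts about 0.085 to 0.115 open. A sprung roller resists the last 5 to 14 mm with up to about 9 N, then snaps the drawer home and holds it. Before that it slides stiffly (3 N).
- drawer_face (a point): Centre of the outer (-x) face of the drawer's front panel, 41 mm above the bench; the panel is 192 mm wide, 10 mm thick, from 6 to 84 mm above the bench. Push high on it, or the gripper's body meets the case's lid (100 mm). Axes as the case's; it moves with the drawer.
- socket_mid (a point): Middle of the socket's cross travel, at the height of its top face (40 mm above the bench), 65 mm behind the panel's outer face; axes as the case's; moves with the drawer. The hole is centred here along x, but along y the socket sits up to 12 mm to either side: where is NOT reported, it must be seen or felt. The socket is stiff and stays there (about 30 N moves it).
- rail_mid (a point): Point on the drawer's floor 28 mm under socket_mid. On two cross rails here rides the socket: a black block 56 (x) by 46 (y) by 26 mm; in its centre a vertical hole 28 (x) by 20 (y) mm with a 1 mm chamfer, right through. A contact spring 7 mm down the hole's +x wall resists the foot, so it must be pressed in (about 5 to 15 N). The drawer's sides are lower than the block's top.
- relay: Grey box relay, loose, standing upright on its foot: body 36 (x) by 28 (y) by 42 mm high over a foot 26 (x) by 18 (y) by 14 mm high. Origin at the centre of the foot's underside; shoulder 14 mm above it, top 56 mm. Mass about 90 g. It plugs in either way round. Home, its origin is 14 mm below the socket's top.
- flasher: Bystander: round aluminium flasher can, 32 mm across, 58 mm high, standing; origin at the centre of its underside.
- bearing: Bystander: steel ball-bearing ring, 52 mm across, 14 mm high, lying flat; origin at the centre of its underside.
- rectifier: Bystander: aluminium rectifier plate 75 by 50 mm, 14 mm high with its diodes (one stud 28 mm); origin at the centre of its underside.

How it is judged:
By the outcome, as a careful person would: the job done as asked, in the order asked, and still so for the second after the job is handed in, with the robot touching nothing.
It also fails if it takes over 64 s, if anything falls off the work surface, if the arm or the gripper's body presses on something with over 40 N, if the wrist force passes 120 N, or if a joint passes its speed limit or range.

## Working session

There is one attempt and no reset: what is moved stays moved. The work goes in short steps, Python scripts to look and compute and a tool call to move; the robot and the scene stay as the last step left them, time stands still between calls to the robot, and variables do not carry over. Pictures are saved under pics/ and viewed, at most 11 in all, crops included, and the job is handed in when it is done.

Besides the shell and the picture viewer there is one more tool, called after ">>>" by a JSON object that holds its "method" and its "body", one argument or row to a line. send_rows: Moves the arm, as the interface text tells. Shifts and turns lie within -1 to 1; 1 stands for 0.04 m of shift or 0.12 rad of turn. Its arguments: {"type":"object","properties":{"steps":{"type":"array"},"squeeze":{"type":"number"}},"required":["steps"]}

```bash
mkdir -p pics; ls; cat > h.py <<'E'
import numpy as np, cv2
from workcell import env
def grab(n):
    f=env.grab_frame(n); np.savez(f'pics/{n}.npz',**{k:np.asarray(v) for k,v in f.items()}); return f
def load(n): return dict(np.load(f'pics/{n}.npz'))
def save(f,name,crop=None,s=1):
    im=cv2.cvtColor(f['pixels'],cv2.COLOR_RGB2BGR)
    if crop: x0,y0,x1,y1=crop; im=im[y0:y1,x0:x1]
    cv2.imwrite('pics/'+name,cv2.resize(im,None,fx=s,fy=s,interpolation=cv2.INTER_CUBIC))
def ray(f,uv):
    p=cv2.undistortPoints(np.array(uv,float).reshape(-1,1,2),np.array(f['intrinsics'],float),np.array(f['dist'],float)).reshape(-1,2)
    T=np.array(f['cam_to_world']); d=np.c_[p,np.ones(len(p))]@T[:3,:3].T
    return T[:3,3],d
def onz(f,uv,z):
    o,d=ray(f,uv); return o+d*((z-o[2])/d[:,2])[:,None]
def cloud(f):
    v,u=np.mgrid[0:480,0:640]; o,d=ray(f,np.c_[u.ravel(),v.ravel()])
    return (o+d*f['depth'].reshape(-1,1)).reshape(480,640,3)
E
python3 - <<'E'
from h import *
print(env.state())
for n in('scene','top'):
    f=grab(n); save(f,n+'0.png'); print(n,np.round(f['cam_to_world'],2).tolist(),f['dist'])
E
```

```text
pics
{'time_s': 0.0, 'qpos': array([ 6.54905123e+01,  1.83498694e+01,  8.97068050e+01,  1.51695700e-04,
        7.20411007e+01, -1.14565708e+00]), 'qvel': array([-0.03779688, -0.00095484,  0.06476631, -0.03327064,  0.08658653,
       -0.08330647]), 'effort': array([ 3.78230188e-04, -4.12463307e+01, -2.31979269e+01,  7.27508054e-02,
        4.56269877e-02, -1.33618942e-04]), 'ee_pos': array([227.81720079, 527.40324225, 213.13531527]), 'ee_rot': array([-1.79902247e+02, -2.09912563e-03,  1.56636121e+02]), 'force': array([-0.65249486,  0.29493941, -0.08076605]), 'torque': array([-0.01397925,  0.01354064,  0.0150423 ]), 'gripper_force': 0.0, 'gripper_width': 90.93150639213215}
scene [[0.62, 0.57, -0.53, 1207.76], [0.78, -0.45, 0.43, -463.39], [0.01, -0.69, -0.73, 900.12], [0.0, 0.0, 0.0, 1.0]] [0.01486986 0.         0.         0.         0.        ]
top [[0.02, -1.0, 0.06, 549.55], [-1.0, -0.02, -0.01, 17.19], [0.01, -0.06, -1.0, 973.15], [0.0, 0.0, 0.0, 1.0]] [0.02240842 0.         0.         0.         0.        ]
```

View pics/top0.png

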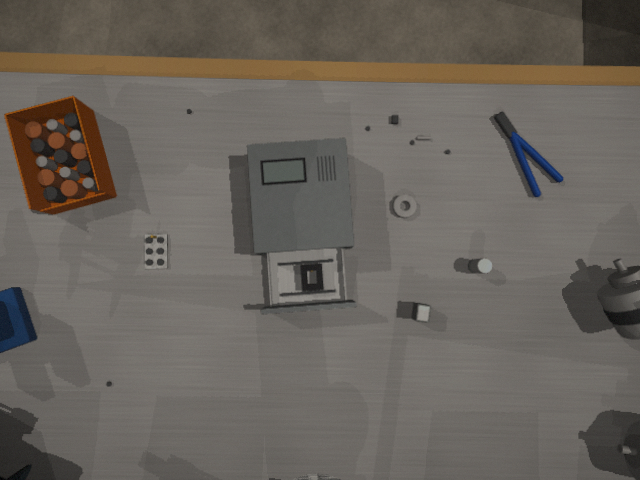

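View pics/scene0.png

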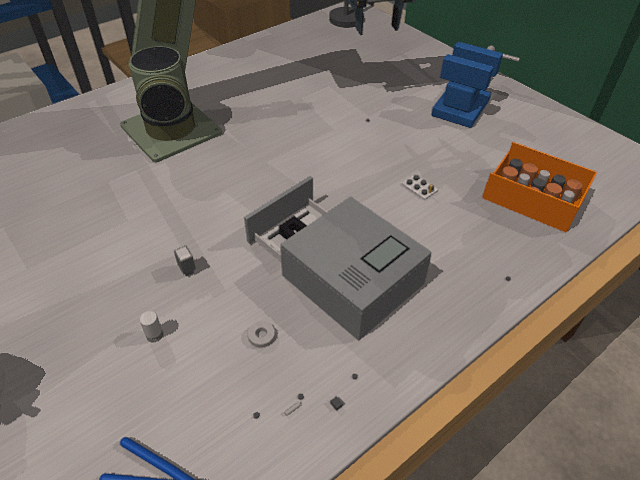

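Top view: the case is at about (300,195) with its drawer towards the robot, and the socket hole is at about (312,277). The relay top is at (422,313), the flasher at (481,266) and the bearing at (404,206). I'll measure these from the masks and depth.

```bash
python3 - <<'E'
from h import *
f=load('top'); P=cloud(f)
def rect(m,z,name):
    n,l,s,c=cv2.connectedComponentsWithStats(m.astype(np.uint8)); 
    k=1+np.argmax(s[1:,4]); v,u=np.where(l==k)
    X=onz(f,np.c_[u,v],z)[:,:2]; r=cv2.minAreaRect(X.astype(np.float32)); print(name,s[k].tolist(),np.round(r[0],1),np.round(r[1],1),round(r[2],1),np.round(X.mean(0),1), 'zmed',np.median(P[v,u,2]))
Z=P[...,2]
def roi(x0,y0,x1,y1):
    m=np.zeros((480,640),bool); m[y0:y1,x0:x1]=1; return m
rect(roi(230,120,370,260)&(Z>93)&(Z<110),100,'lid')
rect(roi(400,295,440,330)&(Z>45),56,'relay')
rect(roi(460,250,500,285)&(Z>45),58,'flasher')
rect(roi(240,250,370,320)&(Z>70),84,'panel')
g=f['pixels'].mean(2); print(g[262:294:2,295:332:2].astype(int))
save(f,'topc.png',(230,230,450,330),3.6)
E
```

```text
lid [247, 137, 107, 117, 10925] [699.3  47.4] [221.2 199.2] 5.1 [698.6  47.5] zmed 99.33825937605639
relay [414, 304, 17, 19, 271] [ 465.  -209.3] [32.2 36. ] 83.9 [ 464.9 -209.4] zmed 55.35876925016862
flasher [475, 259, 18, 15, 203] [ 563.9 -336.1] [29.1 35.2] 1.0 [ 564.3 -336.2] zmed 56.344769560756276
panel [261, 302, 95, 13, 521] [474.2  26.7] [ 11.3 189.5] 5.3 [474.2  26.5] zmed 83.03604978113106
[[ 53  52  49  50  49  50  48  50  52  52  50  50  62  77  88  97  95 109
  109]
 [ 72  56  63  50  72  52  52  52  43  43  34  35  34  47 122 129 129 127
  125]
 [ 69  69  72  30  29  29  33  34  31  35  38  34  33  41 123 125 128 128
  127]
 [ 70  72  71  33  26  32  31  35  29  31  34  34  38  32 121 124 126 127
  128]
 [ 67  70  70  38  29  33  44  42  50  44  51  35  35  38 116 124 125 126
  126]
 [ 70  71  71  39  34  34 107  92  64  69  69  33  33  32 114 124 128 127
  127]
 [ 78  75  77  41  30  31 105  92  70  69  70  34  31  35 107 124 125 127
  130]
 [ 84  83  82  49  28  31  96  90  70  68  68  33  34  34 109 125 126 127
  128]
 [ 82  85  85  56  34  32  81  89  70  69  71  39  35  33 105 121 127 125
  128]
 [ 85  82  84  53  33  31  59  91  70  70  70  35  32  35 104 122 126 124
  127]
 [ 94  82  85  58  31  31  62  90  69  71  71  37  33  35 104 123 125 124
  126]
 [105  82  84  63  33  31  29  34  32  25  28  32  32  34  84 125 126 126
  127]
 [102  83  84  65  33  36  31  28  34  33  34  34  33  34  76 119 122 127
  127]
 [102  83  82  71  34  35  32  31  32  31  30  35  34  32  64 121 124 126
  126]
 [120 110 108  94  41  40  43  38  36  46  40  52  48  58  63  72  59  51
   47]
 [ 92  83  79  56  56  50  46  50  51  49  51  52  51  59  67  66  75  85
   90]]
```

View pics/topc.png

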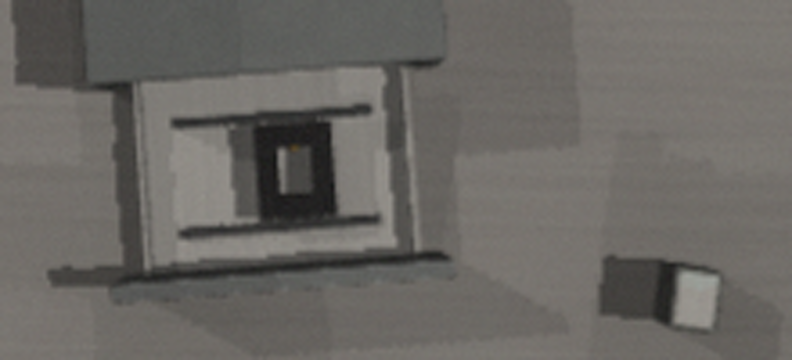

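>>> {"method": "send_rows", "body": {
  "steps": [
    [[-0.64, -0.73, 0, 0, 1], [-0.64, -0.73, 0, 0, 1], [-0.64, -0.73, 0, 0, 1], [-0.64, -0.73, 0, 0, 1], [-0.64, -0.73, 0, 0, 1]]
  ]
}}

```text
time_s: 0.52
ee_pos: [287.5, 341.2, 213.5]
ee_rot: [-180.0, -0.0, 156.7]
force: [0.8, -0.4, 0.2]
gripper_width: 91.1
gripper_force: 0.0
```

>>> {"method": "send_rows", "body": {
  "steps": [
    [[-0.64, -0.73, 0, 0, 1], [-0.64, -0.73, 0, 0, 1], [-0.64, -0.73, 0, 0, 1], [-0.64, -0.73, 0, 0, 1], [-0.64, -0.73, 0, 0, 1]]
  ]
}}

```text
time_s: 0.93
ee_pos: [347.1, 156.4, 213.8]
ee_rot: [180.0, 0.0, 156.7]
force: [0.5, -0.1, -0.1]
gripper_width: 91.3
gripper_force: 0.0
```

>>> {"method": "send_rows", "body": {
  "steps": [
    [[-0.64, -0.73, 0, 0, 1], [-0.64, -0.73, 0, 0, 1], [-0.64, -0.73, 0, 0, 1], [-0.64, -0.73, 0, 0, 1], [-0.64, -0.73, 0, 0, 1]]
  ]
}}

```text
time_s: 1.35
ee_pos: [406.7, -28.5, 213.9]
ee_rot: [180.0, -0.0, 156.6]
force: [0.8, 0.4, 0.3]
gripper_width: 91.5
gripper_force: 0.0
```

>>> {"method": "send_rows", "body": {
  "steps": [
    [[-0.64, -0.73, 0, 0, 1], [-0.64, -0.73, 0, 0, 1], [-0.64, -0.73, 0, 0, 1], [0, 0, 0, 0, 1], [0, 0, 0, 0, 1]]
  ]
}}

```text
time_s: 1.77
ee_pos: [442.5, -138.8, 213.2]
ee_rot: [180.0, -0.1, 156.4]
force: [-0.1, -0.3, 0.7]
gripper_width: 90.9
gripper_force: 0.0
```

```bash
python3 - <<'E'
from h import *
f=grab('wrist'); save(f,'w1.png'); print(np.round(f['cam_to_world'],2).tolist(),f['intrinsics'],env.state()['ee_pos'])
E
```

```text
[[0.4, 0.89, 0.22, 379.58], [0.92, -0.39, -0.1, -111.46], [-0.0, 0.24, -0.97, 384.24], [0.0, 0.0, 0.0, 1.0]] [[424.72000371   0.         319.66546683]
 [  0.         424.72000371 234.61261937]
 [  0.           0.           1.        ]] [ 442.0772385  -137.5288371   213.30268171]
```

View pics/w1.png

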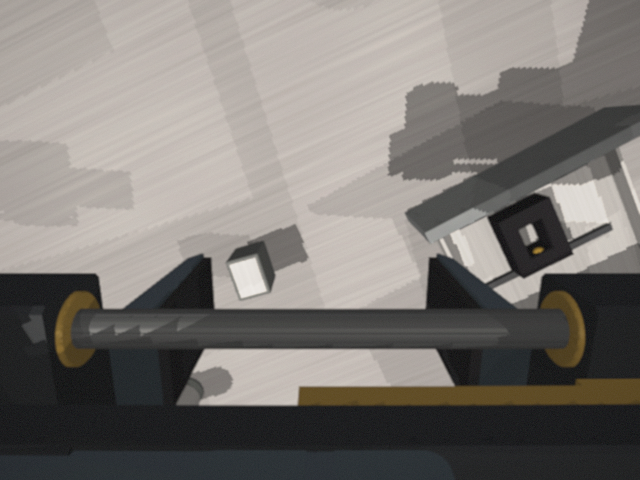

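Wrist view: the relay's bright top is at (250,277), the socket block at (530,235) with its hole at (533,235), and the panel's top edge runs from (412,215) to (640,110). I'll measure the relay's top face and the block's top and hole here.

```bash
python3 - <<'E'
from h import *
f=load('wrist'); P=cloud(f); Z=P[...,2]; g=f['pixels'].mean(2)
def rep(m,z,name):
    n,l,s,c=cv2.connectedComponentsWithStats(m.astype(np.uint8)); k=1+np.argmax(s[1:,4]); v,u=np.where(l==k)
    X=onz(f,np.c_[u,v],z)[:,:2].astype(np.float32); r=cv2.minAreaRect(X)
    print(name,s[k].tolist(),np.round(r[0],1),np.round(r[1],1),round(r[2],1),'mean',np.round(X.mean(0),1),'zmed',round(float(np.median(Z[v,u])),1)); return l==k
def roi(x0,y0,x1,y1):
    m=np.zeros((480,640),bool); m[y0:y1,x0:x1]=1; return m
rep(roi(218,235,285,305)&(Z>50)&(Z<62),56,'relay depth')
rep(roi(218,235,285,305)&(g>150)&(Z>45),56,'relay bright')
b=rep(roi(470,180,590,290)&(Z>35)&(Z<48),40,'block')
bm=cv2.morphologyEx(b.astype(np.uint8),cv2.MORPH_CLOSE,np.ones((3,3)))
ct,h=cv2.findContours(bm,cv2.RETR_CCOMP,cv2.CHAIN_APPROX_NONE)
for c in ct:
    if len(c)<20: continue
    X=onz(f,c.reshape(-1,2),40)[:,:2].astype(np.float32); r=cv2.minAreaRect(X); print(len(c),np.round(r[0],1),np.round(r[1],1),round(r[2],1))
p=rep(roi(400,100,640,260)&(Z>78)&(Z<90),84,'panel')
E
```

```text
relay depth [226, 252, 45, 49, 1503] [ 463.6 -212. ] [29.  37.1] 82.8 mean [ 463.5 -212. ] zmed 56.3
relay bright [229, 257, 39, 42, 1060] [ 464.8 -213.2] [23.9 31.8] 82.9 mean [ 464.7 -213.1] zmed 56.5
block [496, 196, 78, 83, 3076] [533.1  18.3] [58. 47.] 5.5 mean [532.8  18.6] zmed 39.7
216 [533.1  18.3] [58. 47.] 5.5
92 [532.9  17.8] [27.6 19.3] 5.2
panel [423, 119, 217, 125, 3741] [473.4  10.4] [ 12.5 164.8] 5.1 mean [473.5  11.9] zmed 83.7
```

>>> {"method": "send_rows", "body": {
  "steps": [
    [[0, 0, 0, -0.785, 1], [0, 0, 0, -0.785, 1], [0, 0, 0, -0.785, 1], [-0.38, -0.9, 0.3, 0, 1], [-0.38, -0.89, 0.5, 0, 1]]
  ]
}}

```text
time_s: 2.23
ee_pos: [464.7, -209.1, 184.7]
ee_rot: [-179.9, 0.3, 173.2]
force: [1.0, -0.6, 0.3]
gripper_width: 91.1
gripper_force: 0.0
```

>>> {"method": "send_rows", "body": {
  "steps": [
    [[0, 0, 0.6, 0, 1], [0, 0, 0.6, 0, 1], [0, 0, 0.4, 0, 1], [0, 0, 0, 0, 1], [0, 0, 0, 0, 1]]
  ]
}}

```text
time_s: 2.65
ee_pos: [462.9, -209.0, 118.5]
ee_rot: [179.9, -0.1, 172.9]
force: [0.3, 0.0, 0.9]
gripper_width: 91.3
gripper_force: 0.0
```

```bash
python3 - <<'E'
from h import *
s=env.state(); print(s['ee_pos'],s['ee_rot'])
f=grab('wrist'); save(f,'w2.png'); P=cloud(f); Z=P[...,2]
m=((Z>50)&(Z<60)).astype(np.uint8); n,l,st,c=cv2.connectedComponentsWithStats(m)
for k in range(1,n):
    if st[k,4]>300:
        v,u=np.where(l==k); X=onz(f,np.c_[u,v],56)[:,:2].astype(np.float32); r=cv2.minAreaRect(X); print(st[k].tolist(),np.round(r[0],1),np.round(r[1],1),round(r[2],1))
E
```

```text
[ 462.89865464 -209.01838668  118.5411137 ] [ 1.79947400e+02 -1.03568097e-01  1.72931526e+02]
[289, 223, 50, 62, 2973] [ 463.8 -212.8] [27.8 36.5] 83.0
[555, 228, 85, 38, 675] [479.7 -50.5] [13.8 48.1] 5.3
```

>>> {"method": "send_rows", "body": {
  "steps": [
    [[-0.035, -0.09, 0.5, 0, 1], [0, 0, 0.6, 0, 1], [0, 0, 0.6, 0, 1], [0, 0, 0.5, 0, 1], [0, 0, 0.24, 0, 1]]
  ]
}}

```text
time_s: 3.12
ee_pos: [464.2, -213.6, 20.7]
ee_rot: [180.0, -0.0, 172.9]
force: [-0.8, -0.1, -0.9]
gripper_width: 91.2
gripper_force: 0.0
```

>>> {"method": "send_rows", "body": {
  "squeeze": 30,
  "steps": [
    [[0, 0, 0, 0, 0.2], [0, 0, 0, 0, 0.2], [0, 0, 0, 0, 0.2], [0, 0, 0, 0, 0.2], [0, 0, 0, 0, 0.2]]
  ]
}}

```text
time_s: 3.53
ee_pos: [465.1, -214.7, 22.4]
ee_rot: [-180.0, 0.1, 172.8]
force: [-0.1, -0.6, -0.4]
gripper_width: 60.7
gripper_force: 0.0
```

>>> {"method": "send_rows", "body": {
  "steps": [
    [[0, 0, 0, 0, 0.2], [0, 0, 0, 0, 0.2], [0, 0, 0, 0, 0.2], [0, 0, 0, 0, 0.2], [0, 0, 0, 0, 0.2]]
  ]
}}

```text
time_s: 3.95
ee_pos: [464.3, -214.2, 21.2]
ee_rot: [180.0, -0.0, 172.8]
force: [-0.1, -0.4, 0.6]
gripper_width: 27.7
gripper_force: 30.0
```

>>> {"method": "send_rows", "body": {
  "steps": [
    [[0, 0, -0.4, 0, 0], [0, 0, -0.7, 0, 0], [0, 0, -0.8, 0, 0], [0, 0, -0.7, 0, 0], [0, 0, -0.4, 0, 0]]
  ]
}}

```text
time_s: 4.37
ee_pos: [465.4, -214.9, 144.2]
ee_rot: [-179.9, 0.2, 172.8]
force: [1.4, 0.6, -0.9]
gripper_width: 27.9
gripper_force: 30.0
```

>>> {"method": "send_rows", "body": {
  "steps": [
    [[0, 0, 0, -0.6, 0], [0, 0, 0, -0.6, 0], [0, 0, 0, -0.6, 0], [0, 0, 0, 0, 0], [-0.25, 0.6, 0, 0, 0]]
  ]
}}

```text
time_s: 4.78
ee_pos: [471.5, -192.0, 141.0]
ee_rot: [-179.9, -0.0, -175.1]
force: [-0.3, 0.3, -0.2]
gripper_width: 27.9
gripper_force: 30.0
```

>>> {"method": "send_rows", "body": {
  "steps": [
    [[-0.32, 0.8, 0, 0, 0], [-0.32, 0.8, 0, 0, 0], [-0.32, 0.8, 0, 0, 0], [-0.32, 0.8, 0, 0, 0], [-0.32, 0.8, 0, 0, 0]]
  ]
}}

```text
time_s: 5.2
ee_pos: [521.3, -22.8, 141.0]
ee_rot: [180.0, -0.0, -174.9]
force: [0.6, -0.8, -1.0]
gripper_width: 27.9
gripper_force: 30.0
```

>>> {"method": "send_rows", "body": {
  "steps": [
    [[-0.25, 0.6, 0, 0, 0], [-0.14, 0.43, 0, 0, 0], [0, 0, 0, 0, 0], [0, 0, 0, 0, 0], [0, 0, 0, 0, 0]]
  ]
}}

```text
time_s: 5.62
ee_pos: [532.7, 17.5, 140.9]
ee_rot: [-180.0, -0.1, -174.8]
force: [-0.3, 0.4, -1.3]
gripper_width: 27.6
gripper_force: 30.0
```

```bash
python3 - <<'E'
from h import *
s=env.state(); print(s['ee_pos'],s['ee_rot'],s['gripper_width'])
f=grab('wrist'); save(f,'w3.png'); g=grab('scene'); save(g,'s3.png',(200,130,400,280),4)
E
```

```text
[532.66010205  17.48774527 140.8883429 ] [-1.79977441e+02 -5.90555716e-02 -1.74842623e+02] 27.640958309279807
```

View pics/w3.png

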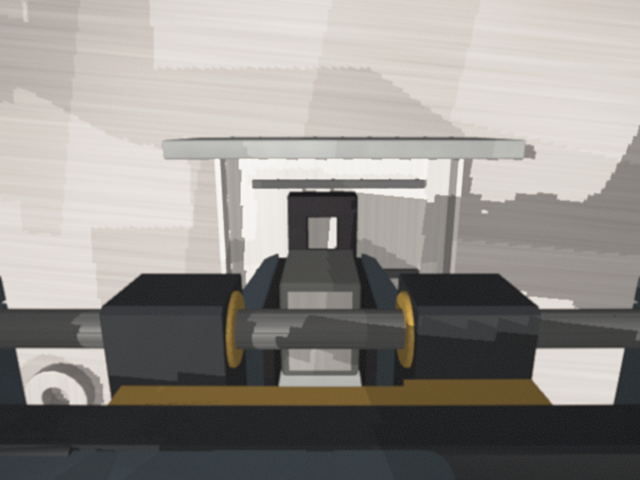

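The relay is held straight at (320,310), in line with the block at (322,222) and its hole at (322,232). I'll measure the relay's shoulder edge against the hole in this same view.

```bash
python3 - <<'E'
from h import *
f=load('wrist'); P=cloud(f); Z=P[...,2]; g=cv2.cvtColor(f['pixels'],cv2.COLOR_RGB2GRAY).astype(int)
s=env.state(); t=s['ee_pos']; a=np.radians(5.2); ex=np.array([np.cos(a),np.sin(a)]); ey=np.array([-ex[1],ex[0]])
loc=lambda X:np.round(np.c_[(X[:,:2]-t[:2])@ex,(X[:,:2]-t[:2])@ey],1).tolist()
print('block z40'); 
for v in (205,220,235): print(v,g[v,280:366].tolist())
for v in (265,275): print(v,g[v,264:376].tolist(),np.round(Z[v,264:376:6]).tolist())
print('col320',g[185:300,320].tolist()); print(np.round(Z[185:300:3,320]).tolist())
m=((Z>36)&(Z<44)); m[:,:280]=0;m[:,370:]=0;m[:185]=0;m[260:]=0
v,u=np.where(m); print('blk',u.min(),u.max(),v.min(),v.max())
for r in (205,220): 
    uu=u[v==r]; print(r,uu.min(),uu.max(),loc(onz(f,[[uu.min()-.5,r],[uu.max()+.5,r]],40)))
E
```

```text
block z40
205 [233, 233, 232, 231, 231, 233, 223, 161, 86, 55, 54, 55, 54, 57, 57, 56, 57, 53, 57, 54, 54, 55, 55, 54, 54, 54, 55, 54, 54, 57, 57, 52, 56, 55, 57, 57, 55, 53, 53, 54, 56, 55, 54, 55, 55, 56, 56, 54, 54, 56, 55, 53, 56, 52, 56, 55, 56, 54, 54, 56, 56, 54, 52, 52, 51, 54, 52, 54, 54, 53, 47, 43, 36, 35, 36, 33, 44, 96, 148, 169, 170, 169, 172, 169, 169, 165]
220 [233, 233, 232, 231, 231, 231, 224, 167, 99, 55, 53, 56, 57, 54, 57, 55, 52, 55, 56, 53, 54, 54, 53, 53, 51, 46, 42, 65, 106, 134, 143, 142, 142, 139, 136, 136, 137, 137, 138, 139, 142, 142, 141, 144, 142, 141, 139, 138, 143, 165, 211, 230, 231, 232, 234, 228, 169, 92, 45, 44, 51, 52, 50, 52, 52, 54, 52, 52, 51, 52, 54, 53, 49, 43, 37, 39, 60, 109, 153, 167, 169, 171, 171, 170, 171, 167]
235 [233, 233, 233, 231, 230, 231, 225, 180, 116, 65, 53, 53, 56, 58, 56, 53, 55, 55, 59, 55, 55, 56, 55, 54, 56, 49, 39, 52, 89, 127, 141, 143, 140, 138, 136, 134, 138, 137, 140, 140, 139, 142, 142, 143, 141, 139, 137, 138, 173, 222, 232, 232, 230, 230, 233, 225, 162, 81, 46, 45, 52, 51, 54, 50, 53, 49, 51, 52, 51, 48, 46, 45, 
[... 1412 characters left out ...]
41, 140, 142, 141, 139, 140, 142, 142, 140, 142, 141, 140, 139, 142, 141, 142, 141, 141, 140, 141, 140, 140, 143, 142, 130, 93, 59, 66, 75, 77, 75, 74, 74, 73, 74, 78, 77, 78, 75, 76, 76, 77, 74, 76, 78, 76, 75, 76, 78, 77, 77, 78, 79, 78, 76, 77, 77, 78, 76, 81, 87, 90, 93, 93, 90, 90, 92, 92, 116, 145, 156, 160, 157, 158, 157, 159, 157]
[18.0, 19.0, 18.0, 30.0, 39.0, 39.0, 40.0, 39.0, 40.0, 39.0, 40.0, 11.0, 11.0, 12.0, 11.0, 13.0, 13.0, 12.0, 12.0, 11.0, 12.0, 15.0, 138.0, 141.0, 147.0, 149.0, 154.0, 157.0, 160.0, 164.0, 168.0, 171.0, 175.0, 176.0, 176.0, 177.0, 176.0, 176.0, 176.0]
blk 287 357 195 256
205 287 357 [[-20.3, -21.3], [-20.3, 24.8]]
220 287 357 [[-10.4, -21.5], [-10.4, 25.0]]
```

View pics/s3.png

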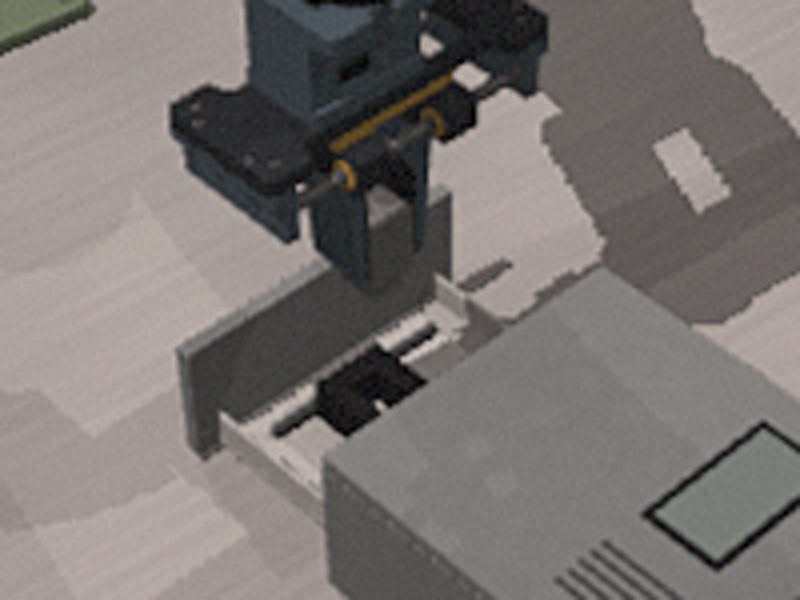

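```bash
python3 - <<'E'
from h import *
f=load('wrist'); s=env.state(); t=s['ee_pos']; a=np.radians(5.2); ex=np.array([np.cos(a),np.sin(a)]); ey=np.array([-ex[1],ex[0]])
loc=lambda X:np.round(np.c_[(X[:,:2]-t[:2])@ex,(X[:,:2]-t[:2])@ey],1).tolist()
off=t[2]-21.2
print('block front edge',loc(onz(f,[[320,195.7]],40)),'hole -x edge',loc(onz(f,[[320,216.6],[320,214.5]],40)))
print('hole y',loc(onz(f,[[307.5,220],[337,220]],40)))
print('relay shoulder edge',loc(onz(f,[[320,249.3]],14+off)),'top edge',loc(onz(f,[[320,291]],56+off)))
# relay -x face as plane local x=-18: rays at rows 265,275
o,d=ray(f,[[284.5,265],[355.5,265],[281.5,275],[357.5,275]])
nx=np.r_[ex,0]; k=((-18)-((o-np.r_[t[:2],0])@nx))/(d@nx); X=o+d*k[:,None]; print(loc(X),X[:,2]-off)
E
```

```text
block front edge [[-26.4, 0.5]] hole -x edge [[-12.7, 0.5], [-14.0, 0.5]]
hole y [[-10.4, -7.7], [-10.4, 11.6]]
relay shoulder edge [[-17.5, 0.5]] top edge [[-14.8, 0.5]]
[[-18.0, -13.1], [-18.0, 14.0], [-18.0, -13.2], [-18.0, 13.8]] [37.38907351 37.37388098 48.77299907 48.75685914]
```

>>> {"method": "send_rows", "body": {
  "steps": [
    [[-0.028, 0.036, 0.4, 0, 0], [0, 0, 0.6, 0, 0], [0, 0, 0.5, 0, 0], [0, 0, 0.3, 0, 0], [0, 0, 0, 0, 0]]
  ]
}}

```text
time_s: 6.13
ee_pos: [531.8, 18.5, 66.7]
ee_rot: [180.0, -0.3, -174.9]
force: [-0.8, 0.2, -0.8]
gripper_width: 28.6
gripper_force: 30.0
```

>>> {"method": "send_rows", "body": {
  "steps": [
    [[0, 0, 0, 0, 0], [0, 0, 0, 0, 0]]
  ]
}}

```text
time_s: 6.3
ee_pos: [534.9, 19.0, 70.1]
ee_rot: [-180.0, 0.1, -174.9]
force: [0.4, 1.1, -0.7]
gripper_width: 27.7
gripper_force: 30.0
```

```bash
python3 - <<'E'
from h import *
s=env.state(); print(s['ee_pos'],s['ee_rot'])
f=grab('wrist'); save(f,'w4.png',(220,100,420,300),3)
E
```

```text
[534.85952454  19.03171196  70.14179086] [-1.79995836e+02  1.03644744e-01 -1.74864008e+02]
```

View pics/w4.png

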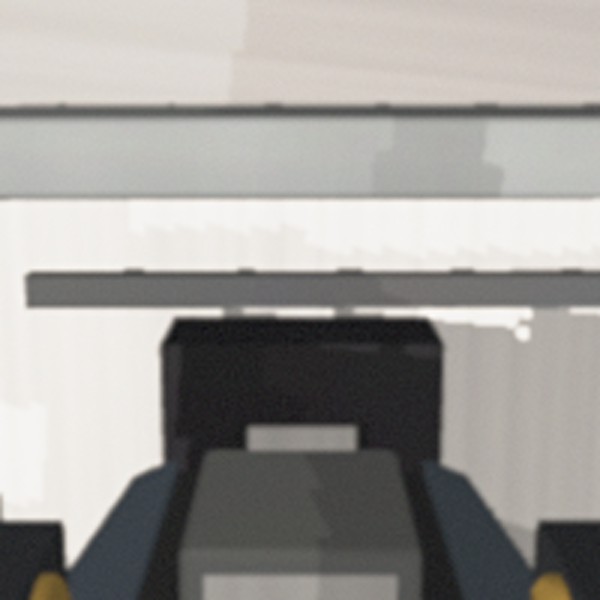

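>>> {"method": "send_rows", "body": {
  "steps": [
    [[0, 0, 0, 0, 0], [0, 0, 0, 0, 0], [0, 0, 0, 0, 0], [0, 0, 0, 0, 0]]
  ]
}}

```text
time_s: 6.68
ee_pos: [534.3, 19.6, 69.6]
ee_rot: [-180.0, 0.0, -174.8]
force: [0.5, 0.0, -1.5]
gripper_width: 28.0
gripper_force: 30.0
```

```bash
python3 - <<'E'
from h import *
s=env.state(); t=s['ee_pos'];print(t,s['ee_rot'],s['force'])
f=grab('wrist'); g=cv2.cvtColor(f['pixels'],cv2.COLOR_RGB2GRAY).astype(int)
print(g[200:290,312].tolist()); print(g[246,260:380].tolist());print(g[262,275:365].tolist());
a=np.radians(5.2); ex=np.array([np.cos(a),np.sin(a)]); ey=np.array([-ex[1],ex[0]])
loc=lambda X:np.round(np.c_[(X[:,:2]-t[:2])@ex,(X[:,:2]-t[:2])@ey],1).tolist()
off=t[2]-21.2
for r in (214,215,216,240,241,242): print(r,loc(onz(f,[[312,r]],40)))
for r in (249,250,251,252): print('sh',r,loc(onz(f,[[312,r]],14+off)))
for r in (280,282,284,286,288,290): print('top',r,loc(onz(f,[[312,r]],56+off)))
E
```

```text
[534.29030905  19.63402507  69.61437911] [-1.79999840e+02  4.45418626e-02 -1.74793536e+02] [ 0.49120858  0.00946842 -1.4554492 ]
[102, 103, 107, 156, 218, 223, 162, 77, 29, 22, 26, 27, 27, 28, 23, 31, 36, 33, 39, 32, 38, 38, 36, 37, 38, 36, 42, 38, 39, 40, 31, 35, 39, 30, 29, 30, 32, 32, 35, 34, 31, 31, 43, 84, 125, 140, 140, 141, 141, 130, 101, 81, 78, 78, 77, 78, 78, 76, 77, 79, 77, 78, 79, 79, 75, 78, 78, 80, 77, 79, 80, 76, 80, 80, 79, 77, 77, 80, 79, 80, 78, 80, 84, 89, 92, 95, 94, 93, 93, 91]
[236, 236, 235, 234, 235, 235, 235, 235, 234, 233, 234, 227, 171, 98, 54, 49, 50, 53, 50, 53, 49, 41, 36, 35, 32, 33, 29, 33, 34, 32, 34, 33, 29, 33, 31, 31, 34, 30, 30, 29, 65, 107, 135, 145, 144, 143, 144, 143, 142, 139, 137, 140, 140, 141, 143, 144, 146, 143, 145, 146, 147, 147, 146, 142, 144, 143, 142, 146, 146, 146, 144, 143, 142, 142, 144, 144, 135, 101, 53, 25, 31, 30, 34, 40, 37, 32, 34, 42, 36, 35, 40, 38, 40, 38, 38, 39, 37, 37, 37, 36, 36, 34, 35, 34, 45, 99, 151, 172, 174, 174, 174, 175, 174, 171, 169, 171, 170, 172, 172, 174]
[62, 56, 51, 42, 33, 34, 35, 35, 34, 45, 59, 70, 76, 78, 80, 76, 81, 78, 78, 78, 80, 79, 77, 78, 78, 77, 80, 76, 79, 78, 79, 78, 79, 78, 77, 77, 80, 79, 78, 78, 76, 79, 79, 78, 76, 77, 79, 78, 80, 75, 71, 72, 68, 68, 69, 68, 68, 68, 68, 70, 68, 67, 67, 72, 68, 68, 69, 70, 70, 69, 70, 72, 68, 66, 69, 68, 71, 69, 65, 56, 43, 33, 34, 30, 33, 30, 34, 40, 53, 55]
214 [[-28.6, -3.8]]
215 [[-28.1, -3.8]]
216 [[-27.6, -3.8]]
240 [[-15.6, -3.9]]
241 [[-15.1, -3.9]]
242 [[-14.6, -3.9]]
sh 249 [[-17.6, -3.5]]
sh 250 [[-17.1, -3.5]]
sh 251 [[-16.6, -3.5]]
sh 252 [[-16.2, -3.5]]
top 280 [[-18.8, -2.7]]
top 282 [[-18.0, -2.7]]
top 284 [[-17.3, -2.7]]
top 286 [[-16.6, -2.7]]
top 288 [[-15.9, -2.7]]
top 290 [[-15.1, -2.7]]
```

>>> {"method": "send_rows", "body": {
  "steps": [
    [[0.013, -0.01, 0.08, 0, 0], [0, 0, 0.06, 0, 0], [0, 0, 0.05, 0, 0], [0, 0, 0, 0, 0], [0, 0, 0, 0, 0]]
  ]
}}

```text
time_s: 7.15
ee_pos: [533.5, 19.2, 61.3]
ee_rot: [180.0, -0.0, -174.8]
force: [0.9, -0.1, -1.3]
gripper_width: 27.7
gripper_force: 30.0
```

>>> {"method": "send_rows", "body": {
  "steps": [
    [[0, 0, 0.03, 0, 0], [0, 0, 0.03, 0, 0], [0, 0, 0, 0, 0], [0, 0, 0, 0, 0]]
  ]
}}

```text
time_s: 7.48
ee_pos: [533.5, 19.2, 59.1]
ee_rot: [180.0, -0.0, -174.8]
force: [0.4, -0.2, -0.2]
gripper_width: 27.8
gripper_force: 30.0
```

>>> {"method": "send_rows", "body": {
  "steps": [
    [[0, 0, 0.04, 0, 0], [0, 0, 0.04, 0, 0], [0, 0, 0, 0, 0], [0, 0, 0, 0, 0]]
  ]
}}

```text
time_s: 7.82
ee_pos: [533.5, 19.2, 55.9]
ee_rot: [180.0, -0.0, -174.8]
force: [0.2, -0.5, -1.0]
gripper_width: 27.9
gripper_force: 30.0
```

>>> {"method": "send_rows", "body": {
  "steps": [
    [[0, 0, 0.04, 0, 0], [0, 0, 0.04, 0, 0], [0, 0, 0, 0, 0], [0, 0, 0, 0, 0]]
  ]
}}

```text
time_s: 8.15
ee_pos: [533.4, 19.1, 52.5]
ee_rot: [180.0, -0.0, -174.8]
force: [0.4, 0.4, -2.4]
gripper_width: 27.9
gripper_force: 30.0
```

>>> {"method": "send_rows", "body": {
  "squeeze": 50,
  "steps": [
    [[0, 0, 0.04, 0, 0], [0, 0, 0.04, 0, 0], [0, 0, 0, 0, 0], [0, 0, 0, 0, 0]]
  ]
}}

```text
time_s: 8.48
ee_pos: [533.4, 19.1, 49.4]
ee_rot: [180.0, -0.0, -174.8]
force: [-1.0, 0.5, -1.6]
gripper_width: 28.0
gripper_force: 50.0
```

>>> {"method": "send_rows", "body": {
  "steps": [
    [[0, 0, 0.04, 0, 0], [0, 0, 0.02, 0, 0], [0, 0, 0, 0, 0], [0, 0, 0, 0, 0]]
  ]
}}

```text
time_s: 8.82
ee_pos: [533.5, 19.2, 47.2]
ee_rot: [180.0, -0.0, -174.8]
force: [-1.7, -1.0, -1.2]
gripper_width: 27.7
gripper_force: 50.0
```

>>> {"method": "send_rows", "body": {
  "steps": [
    [[0, 0, 0.03, 0, 0], [0, 0, 0.02, 0, 0], [0, 0, 0, 0, 0], [0, 0, 0, 0, 0]]
  ]
}}

```text
time_s: 9.15
ee_pos: [534.9, 19.3, 47.1]
ee_rot: [-180.0, 0.2, -174.8]
force: [-3.0, 0.7, 10.4]
gripper_width: 27.4
gripper_force: 50.0
```

```bash
python3 - <<'E'
from h import *
s=env.state(); t=s['ee_pos'];print(t,s['ee_rot'],s['force'])
f=grab('wrist'); save(f,'w5.png',(220,100,420,300),3); Z=cloud(f)[...,2]
print(np.round(Z[200:320:5,320]).tolist())
E
```

```text
[534.93428408  19.29876119  47.09462862] [-179.99974663    0.19448371 -174.79766343] [-3.00860798  0.71015412 10.42963294]
[15.0, 19.0, 18.0, 11.0, 23.0, 35.0, 41.0, 40.0, 40.0, 40.0, 41.0, 50.0, 56.0, 63.0, 69.0, 74.0, 78.0, 81.0, 82.0, 82.0, 82.0, 82.0, 138.0, 141.0]
```

View pics/w5.png

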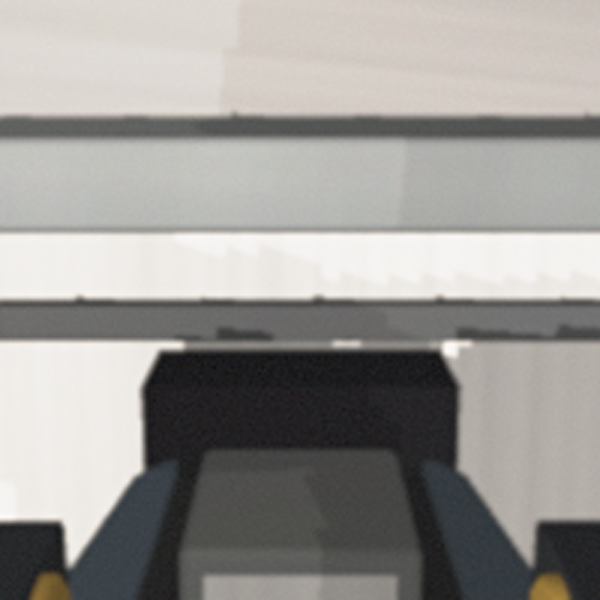

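Relay sits on the block with its top at z 82 mm, which matches home. I'll press a little harder to make sure.

>>> {"method": "send_rows", "body": {
  "steps": [
    [[0, 0, 0.03, 0, 0], [0, 0, 0.03, 0, 0], [0, 0, 0, 0, 0], [0, 0, 0, 0, 0]]
  ]
}}

```text
time_s: 9.53
ee_pos: [537.2, 19.5, 47.0]
ee_rot: [-180.0, 0.5, -174.8]
force: [-1.2, 1.9, 21.7]
gripper_width: 28.1
gripper_force: 50.0
```

>>> {"method": "send_rows", "body": {
  "steps": [
    [[0, 0, -0.06, 0, 0], [0, 0, -0.04, 0, 0], [0, 0, 0, 0, 0], [0, 0, 0, 0, 0.6], [0, 0, 0, 0, 0.6]]
  ]
}}

```text
time_s: 9.95
ee_pos: [532.7, 19.1, 46.3]
ee_rot: [180.0, -0.1, -174.8]
force: [-0.2, -0.3, -0.1]
gripper_width: 38.1
gripper_force: 0.0
```

>>> {"method": "send_rows", "body": {
  "steps": [
    [[0, 0, 0, 0, 0.6], [0, 0, 0, 0, 0.6], [0, 0, -0.3, 0, 0.6], [0, 0, -0.6, 0, 0.6], [0, 0, -0.7, 0, 0.6]]
  ]
}}

```text
time_s: 10.37
ee_pos: [531.8, 19.1, 109.7]
ee_rot: [180.0, -0.3, -174.8]
force: [0.4, -0.5, 0.8]
gripper_width: 54.9
gripper_force: 0.0
```

>>> {"method": "send_rows", "body": {
  "steps": [
    [[0, 0, -0.9, 0, 0], [0.5, 0, 0, 0, 0], [0.8, 0, 0, 0, 0], [0.8, 0, 0, 0, 0], [0.8, 0, 0, 0, 0]]
  ]
}}

```text
time_s: 10.78
ee_pos: [416.3, 8.5, 146.4]
ee_rot: [180.0, -0.1, -174.8]
force: [1.2, -0.5, 0.3]
gripper_width: 24.4
gripper_force: 0.0
```

```bash
python3 - <<'E'
from h import *
s=env.state(); t=s['ee_pos'];print(t,s['ee_rot'],s['force'],s['gripper_width'])
f=grab('wrist'); save(f,'w6.png'); P=cloud(f); Z=P[...,2]
def rep(m,z,name):
    n,l,st,c=cv2.connectedComponentsWithStats(m.astype(np.uint8))
    for k in range(1,n):
        if st[k,4]>400:
            v,u=np.where(l==k); X=onz(f,np.c_[u,v],z)[:,:2].astype(np.float32); r=cv2.minAreaRect(X)
            print(name,st[k].tolist(),np.round(r[0],1),np.round(r[1],1),round(r[2],1),round(float(np.median(Z[v,u])),1))
rep((Z>75)&(Z<90),83,'82-84'); rep((Z>36)&(Z<44),40,'block')
E
```

```text
[416.25188425   8.54296942 146.44709134] [ 1.79991326e+02 -7.03379144e-02 -1.74789196e+02] [ 1.19402958 -0.49199529  0.32231733] 24.43917253637055
block [288, 355, 64, 32, 1389] [519.6  17.6] [25.6 46. ] 5.3 39.9
```

View pics/w6.png

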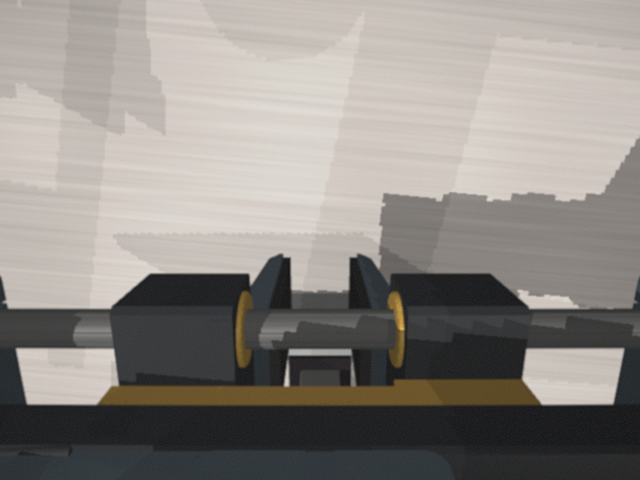

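The wrist view mostly shows the gripper, with the block just visible between the fingers at (320,370). I'll check the relay and panel from above.

```bash
python3 - <<'E'
from h import *
f=grab('top'); P=cloud(f); Z=P[...,2]
def rep(m,z,name):
    m=m.copy(); m[:, :250]=0; m[:,370:]=0; m[:255]=0; m[335:]=0
    n,l,st,c=cv2.connectedComponentsWithStats(m.astype(np.uint8))
    for k in range(1,n):
        if st[k,4]>60:
            v,u=np.where(l==k); X=onz(f,np.c_[u,v],z)[:,:2].astype(np.float32); r=cv2.minAreaRect(X)
            print(name,st[k].tolist(),np.round(r[0],1),np.round(r[1],1),round(r[2],1),round(float(np.median(Z[v,u])),1))
rep((Z>72)&(Z<95),83,'82-84')
E
```

```text
82-84 [304, 268, 15, 19, 246] [535.9  21.5] [35.5 27.6] 5.8 81.7
82-84 [260, 301, 96, 12, 509] [476.4  27.5] [ 10.7 191.2] 5.2 83.3
```

>>> {"method": "send_rows", "body": {
  "steps": [
    [[0, 0.33, 0, 0, 0], [0, 0, 0.6, 0, 0], [0, 0, 0.7, 0, 0], [0, 0, 0.6, 0, 0], [0, 0, 0.25, 0, 0]]
  ]
}}

```text
time_s: 11.3
ee_pos: [415.3, 21.8, 58.2]
ee_rot: [180.0, -0.3, -174.8]
force: [-0.6, 1.3, 0.0]
gripper_width: 0.6
gripper_force: 0.0
```

>>> {"method": "send_rows", "body": {
  "steps": [
    [[-0.2, 0, 0, 0, 0], [-0.25, 0, 0, 0, 0], [-0.2, 0, 0, 0, 0], [-0.1, 0, 0, 0, 0], [0, 0, 0, 0, 0]]
  ]
}}

```text
time_s: 11.72
ee_pos: [449.4, 24.6, 61.8]
ee_rot: [-180.0, 0.2, -174.8]
force: [-0.3, -0.3, -0.1]
gripper_width: 0.4
gripper_force: 0.0
```

>>> {"method": "send_rows", "body": {
  "steps": [
    [[-0.1, 0, 0, 0, 0], [-0.1, 0, 0, 0, 0], [-0.1, 0, 0, 0, 0], [-0.1, 0, 0, 0, 0], [-0.1, 0, 0, 0, 0]]
  ]
}}

```text
time_s: 12.13
ee_pos: [466.1, 26.3, 60.8]
ee_rot: [180.0, -0.1, -174.8]
force: [-3.9, -0.9, 2.9]
gripper_width: 0.2
gripper_force: 1.8
```

>>> {"method": "send_rows", "body": {
  "steps": [
    [[-0.15, 0, 0, 0, 0], [-0.15, 0, 0, 0, 0], [-0.15, 0, 0, 0, 0], [-0.15, 0, 0, 0, 0], [-0.15, 0, 0, 0, 0]]
  ]
}}

```text
time_s: 12.55
ee_pos: [497.2, 29.1, 60.7]
ee_rot: [180.0, -0.0, -174.8]
force: [-4.3, -0.1, 2.5]
gripper_width: 0.1
gripper_force: 1.9
```

>>> {"method": "send_rows", "body": {
  "steps": [
    [[-0.15, 0, 0, 0, 0], [-0.15, 0, 0, 0, 0], [-0.15, 0, 0, 0, 0], [-0.15, 0, 0, 0, 0], [-0.1, 0, 0, 0, 0]]
  ]
}}

```text
time_s: 12.97
ee_pos: [525.4, 31.7, 60.7]
ee_rot: [180.0, 0.0, -174.8]
force: [-3.5, 0.5, 1.5]
gripper_width: 0.7
gripper_force: 1.7
```

>>> {"method": "send_rows", "body": {
  "steps": [
    [[-0.1, 0, 0, 0, 0], [-0.1, 0, 0, 0, 0], [-0.1, 0, 0, 0, 0], [0, 0, 0, 0, 0], [0, 0, 0, 0, 0]]
  ]
}}

```text
time_s: 13.38
ee_pos: [537.8, 32.7, 61.0]
ee_rot: [-180.0, 0.2, -174.8]
force: [-0.2, -0.4, 0.5]
gripper_width: 1.0
gripper_force: 0.0
```

```bash
python3 - <<'E'
from h import *
s=env.state(); print(s['ee_pos'],s['ee_rot'],s['force'])
f=grab('scene'); save(f,'s7.png',(200,130,400,280),4)
f=grab('top'); Z=cloud(f)[...,2]; m=(Z>70)&(Z<93); m[:, :250]=0; m[:,370:]=0; m[:240]=0; m[310:]=0
v,u=np.where(m); X=onz(f,np.c_[u,v],84); a=np.radians(5.2); q=(X[:,:2]-[699.2,47.4])@[np.cos(a),np.sin(a)]; print('panel local x range',np.percentile(q,[1,10,50,90,99]),len(q))
E
```

```text
[537.79872797  32.67430551  60.96111978] [-1.79991437e+02  1.61797079e-01 -1.74796465e+02] [-0.23563579 -0.38222228  0.54422212]
panel local x range [-110.91133879 -110.84393815 -110.5443872  -110.01787474 -109.74620182] 6
```

View pics/s7.png

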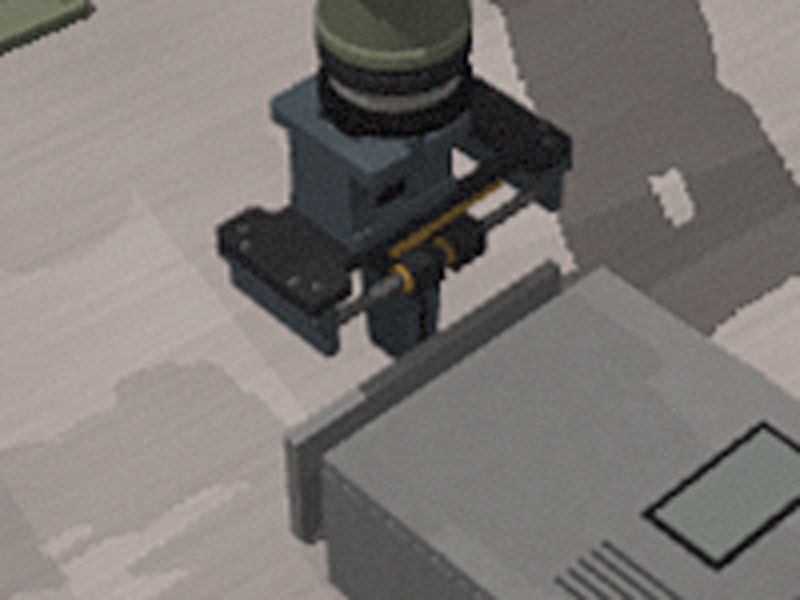

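The drawer is nearly shut, with a gap left between panel (430,350) and case. I'll push on.

>>> {"method": "send_rows", "body": {
  "steps": [
    [[-0.1, 0, 0, 0, 0], [-0.1, 0, 0, 0, 0], [-0.1, 0, 0, 0, 0], [-0.1, 0, 0, 0, 0], [0, 0, 0, 0, 0]]
  ]
}}

```text
time_s: 13.9
ee_pos: [550.4, 33.9, 60.6]
ee_rot: [180.0, -0.3, -174.8]
force: [-6.8, -0.8, 3.8]
gripper_width: 0.6
gripper_force: 3.2
```

>>> {"method": "send_rows", "body": {
  "steps": [
    [[-0.1, 0, 0, 0, 0], [-0.1, 0, 0, 0, 0], [-0.05, 0, 0, 0, 0], [0, 0, 0, 0, 0], [0, 0, 0, 0, 0]]
  ]
}}

```text
time_s: 14.32
ee_pos: [562.4, 35.0, 60.6]
ee_rot: [180.0, -0.0, -174.8]
force: [-2.1, -0.3, -0.1]
gripper_width: 0.8
gripper_force: 1.3
```

Force peaked and then fell, as it would at a snap. I'll press a little more to confirm it is home.

>>> {"method": "send_rows", "body": {
  "steps": [
    [[-0.05, 0, 0, 0, 0], [-0.05, 0, 0, 0, 0], [-0.05, 0, 0, 0, 0], [0, 0, 0, 0, 0], [0, 0, 0, 0, 0]]
  ]
}}

```text
time_s: 14.73
ee_pos: [562.3, 35.0, 60.7]
ee_rot: [180.0, -0.7, -174.8]
force: [-16.5, -2.8, 12.0]
gripper_width: 0.3
gripper_force: 8.1
```

>>> {"method": "send_rows", "body": {
  "steps": [
    [[-0.05, 0, 0, 0, 0], [-0.05, 0, 0, 0, 0], [0, 0, 0, 0, 0], [0, 0, 0, 0, 0]]
  ]
}}

```text
time_s: 15.07
ee_pos: [562.3, 35.0, 60.8]
ee_rot: [180.0, -1.2, -174.8]
force: [-24.3, -3.0, 20.2]
gripper_width: 0.3
gripper_force: 12.7
```

It's against a hard stop. I'll back off and verify.

>>> {"method": "send_rows", "body": {
  "steps": [
    [[0.3, 0, 0, 0, 0], [0.6, 0, 0, 0, 0], [0.8, 0, 0, 0, 0], [0.8, 0, 0, 0, 0], [0.6, 0, -0.5, 0, 0]]
  ]
}}

```text
time_s: 15.48
ee_pos: [445.0, 24.5, 78.5]
ee_rot: [180.0, -0.3, -174.8]
force: [-0.4, -0.9, 0.5]
gripper_width: 0.2
gripper_force: 0.0
```

>>> {"method": "send_rows", "body": {
  "steps": [
    [[0, 0, -0.8, 0, 0], [0, 0, -0.8, 0, 0], [0, 0, 0, 0, 0], [0, 0, 0, 0, 0], [0, 0, 0, 0, 0]]
  ]
}}

```text
time_s: 15.9
ee_pos: [449.4, 24.7, 144.8]
ee_rot: [180.0, 0.1, -174.8]
force: [-0.3, -0.9, -0.3]
gripper_width: 0.8
gripper_force: 0.0
```

```bash
python3 - <<'E'
from h import *
print(env.state()['ee_pos'],env.state()['force'])
f=grab('scene'); save(f,'s8.png',(200,130,400,280),4)
f=grab('top'); Z=cloud(f)[...,2]; m=(Z>70)&(Z<93); m[:, :250]=0; m[:,370:]=0; m[:240]=0; m[310:]=0
v,u=np.where(m); X=onz(f,np.c_[u,v],84); a=np.radians(5.2); q=(X[:,:2]-[699.2,47.4])@[np.cos(a),np.sin(a)]; print('panel local x',np.percentile(q,[1,10,50,90,99]),len(q))
E
```

```text
[449.3653413   24.74934254 144.75312388] [-0.25100767 -0.92584126 -0.34115202]
panel local x [-120.5947108  -119.63576157 -115.39204366 -111.13914298 -109.87031149] 498
```

View pics/s8.png

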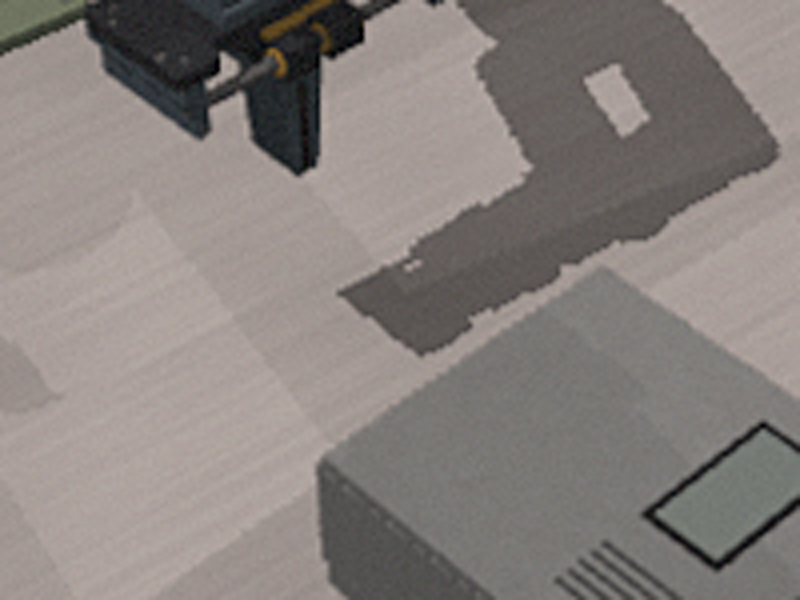

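The panel spans -120 to -110 mm in the case frame, flush against the case front, so the drawer is home and the robot is clear of everything. Handing in.

```bash
python3 -c "
from workcell import env
print(env.job_done())"
```

```text
the job is handed in; nothing more can be done
None
```

The relay is pressed fully home in the socket, the drawer is pushed shut to its stop, the bystanders were not touched, and the job was handed in at about 16 s.

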